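# Turn the drilling plate over onto the offcut under the low shelf

### The job

One of the two nests under the low shelf holds a plain pine offcut, the other a tape measure. Turn the drilling plate that is hinged next to the pine offcut right over on its hinge, by its handle, so that it lies flat on top of the offcut; leave the offcut in its nest and do not turn the other plate.

Things in the scene. Friction and masses are not known exactly. Their poses are not given: they have to be found in the camera images.
- stand: Fixed wooden stand, 394 wide (y), 155 high. Origin on the bench below its middle; x to its back, y to its left, z up. Shelf board over x -20 to 90, its underside at z 140, top 155, low clutter on it. Under it two equal nests on a 12 thick base (x -78 to 88), centred at x 0, y +49 (left) and -131 (right). Each has an aluminium plate, 138 x 71 x 7, hinged along x 41 to the +y side of the nest. (mm)
- plate_left (a joint): Left plate's hinge, rad. Axis along the stand's x at y 90, z 37 mm. 0: open, on its +y side; pi/2: upright; pi: over, flat, 2 mm above a pine offcut (stop). Starts at 0 to 0.35. Stiff: stays where left; 2 to 6 N at the handle turn it. Handle: black round bar, diameter 15 mm, along x, stand x -143 to -88 mm, in front of the shelf; its axis at y 90 + 55 cos q, z 37 + 55 sin q mm.
- plate_right (a joint): Right plate's hinge, the same in all but place: axis along the stand's x at y -90, z 37 mm; its handle's axis at stand y -90 + 55 cos q, z 37 + 55 sin q mm, x -143 to -88 mm. 0: open, on the +y side of the hinge; pi: turned over, flat above the right nest.
- offcut: Loose pine offcut, 120 x 60 x 19 mm, plain and sharp-edged, lying in one of the two nests, long side (its y) along the stand's x, its front end showing in front of the shelf. Origin: centre of its underside, 12 mm above the bench. The other nest holds a tape measure standing on edge, 104 x 38 x 65 mm high. A cork sanding block of like size lies outside the stand.
Not all that is in view belongs to the job. Of the things shaped like the offcut, the pine one is meant.

How it is judged:
By the outcome, as a careful person would: the job done as asked, in the order asked, and still so for the second after the job is handed in, with the robot touching nothing.
It also fails if it takes over 35 s, if anything falls off the work surface, if the arm or the gripper's body presses on something with over 40 N, if the wrist force passes 120 N, or if a joint passes its speed limit or range.

### The arm

A 6-joint arm with a two-finger parallel gripper is mounted at the origin on a cart in front of the work surface, level with it; the furniture and walls round the work are solid. World frame = base frame: x ahead of the robot, y to its left, z up, the work surface at z = 0. Lengths are in m, angles in degrees, forces in N, time in s.
With the tool pointing down it reaches from about 0.4 to 0.825 m from the base axis. Payload 7 kg.
Tool frame: the origin (TCP) lies between the finger pads; the fingertips stand 19 mm ahead of it and the grasp point (between the pads) is the TCP; x points along the fingers, y is the direction in which the jaws open and shut, and the axes are right-handed (so a half turn about x gives the same grasp; the last joint's range is limited). The gripper opens to 88 mm and grips with 3 to 60 N. Pads are 19 mm wide; open, the fingers measure 130 mm over their backs; the gripper's body (78 mm by 193 mm) begins 47 mm behind the grasp point.
Start: joints at [93.226, 20.546, 0.682, 0, -70.136, -16.507], TCP at [0.155, 0.657, 0.246] pointing down, gripper open.
Joint ranges: [-176.03, 176.03], [-82.01, 121.73], [-58.28, 71.71], [-173.87, 95.51], [-174.79, -0.11], [-173.66, 173.66]. Speed limits (degrees/s): [136.94, 136.94, 172.46, 180, 180, 180].

### API

Orientations are given as [roll, pitch, yaw] about the fixed x, y, z axes, in that order (R = Rz(yaw) Ry(pitch) Rx(roll)).
In Python, from plant import r gives the robot as it stands.
- The arm moves only by the tool send_rows, never from a script. Its argument "plan" is a list of rows, each a list of 2 entries, a list of its own where there are three numbers: the shift along the tool's x, y, z scaled (see below), then the turn, a rotation vector about the tool's x, y, z scaled (see below). A call has exactly 5 rows; each row is the pose to reach, as a shift and turn from the pose measured when the call began, along the tool's axes at that moment; what a row does not reach only later rows make up. The controller multiplies each number of a shift by 0.15 m and each number of a turn by pi/4 rad. A row lasts 1/10 s, in which the tool goes at most 50 mm and 8.59 degrees, less where a joint would pass 70% of its speed; a pose out of reach is approached as far as the arm can. A call with a number of a shift or a turn outside -1 to 1 is refused whole. A call with a gripper value outside its range is refused whole. "jaw" is the opening, from -1 (shut) to 1 (fully open), so that 0 is half open, set as the call begins (left out, the last holds). The fingers move at their own pace and stop on an object; "force" is the grip in N (left out, the last holds). Time passes only in rows, so rows that repeat a pose let the fingers close, or fill a call up. It gives the time, the measured TCP pose, the force and the opening at its end, in the units of the state.
- r.get_state(): the state, without advancing time (a new reading comes with each control period).
- r.capture(name): name is "scene" or "top"; returns a dict with "color" (480x640x3 uint8, red, green, blue), "range_z" (480x640 float32, m along the optical axis (not along the pixel's ray), 0 where there is no reading), "mtx" (3x3 intrinsics, pixels), "k1" (the pictures are not rectified: a ray, as slopes to the right and down, at radius r is drawn at 1 + k1 r^2 times it, then the intrinsics apply), "pose" (4x4, takes a point from camera to world coordinates). Camera axes: x right, y down, z forward; pixel columns grow to the right and rows downward; lengths in m; the calibration is good to about 2 mm. A picture is of the moment at which its call begins.
- r.close_job(): hands the job in, once; it reports no verdict.
Trained networks look in a picture, given as the dict that the camera call returned (one of the last four; its "shot" number tells which), for a name from the list of things; names that differ only in an ending like _2 or _b are one class to them, and where a whole thing is asked for, a point or a joint stands for the part that bears it (a point fixed in the world has none). Each returns a list of dicts, best first, with "score" (0 to 1); they miss things now and then, are a little off and sometimes report something else, mostly with a low value. They report only what shows in the picture. A call takes as long as a camera call. They do not tell look-alikes from the thing itself.
- r.find_in(picture, target): "uv" ([column, row] in pixels, amid what is visible of it).
- r.trace(picture, target): "mask" (480x640 bool, what is visible of it) and "uv" ([column, row] in pixels, amid what is visible of it).
The state is a dict: "time_s": time; "joints": joint angles; "qd": joint speeds; "joint_torque": joint torques, N m; "tcp_pos": TCP position; "eef_rot": TCP orientation; "contact_force": force on the tool from outside, world axes, zero at the start; "moment": the same for the moment, N m; "gripper_width": finger opening in m.
Only numpy, scipy, OpenCV 4.12 (cv2) and the standard library are available. Lean on these libraries where they do the work, as an engineer would, in place of code of your own. Each camera call takes 0.05 s, during which the arm holds its last target. There are 200 camera calls.

## Working session

There is one attempt and no reset: what is moved stays moved. The work goes in short steps, Python scripts to look and compute and a tool call to move; the robot and the scene stay as the last step left them, time stands still between calls to the robot, and variables do not carry over. Pictures are saved under pics/ and viewed, about 8 in all and at most 12, crops included, and the job is handed in when it is done.

Besides the shell and the picture viewer there is one more tool, called after "Call:" as name(argument=value, ...), one argument or row to a line, values as JSON. send_rows: Moves the arm, as the interface text tells. Its arguments: {"type":"object","properties":{"plan":{"type":"array"},"jaw":{"type":"number"},"force":{"type":"number"}},"required":["plan"]}

```bash
mkdir -p pics; ls
cat > h.py <<'E'
import numpy as np, cv2
from plant import r
from scipy.spatial.transform import Rotation as R
def pts(c,uv):
    uv=np.asarray(uv,float).reshape(-1,2); K=c["mtx"]
    d=np.array([c["k1"],0,0,0,0],float)
    n=cv2.undistortPoints(uv.reshape(-1,1,2),K,d).reshape(-1,2)
    z=np.array([c["range_z"][int(round(v)),int(round(u))] for u,v in uv])
    P=np.c_[n*z[:,None],z]
    return P@c["pose"][:3,:3].T+c["pose"][:3,3]
def cloud(c):
    v,u=np.mgrid[:480,:640]
    P=pts(c,np.c_[u.ravel(),v.ravel()]).reshape(480,640,3)
    return P
def proj(c,P):
    Pc=(np.atleast_2d(P)-c["pose"][:3,3])@c["pose"][:3,:3]
    n=Pc[:,:2]/Pc[:,2:]; n=n*(1+c["k1"]*(n**2).sum(1,keepdims=True))
    return n*[c["mtx"][0,0],c["mtx"][1,1]]+c["mtx"][:2,2]
def save(n,im): cv2.imwrite(f"pics/{n}.png",im[:,:,::-1])
E
python3 - <<'E'
from h import *
a=r.capture("scene");b=r.capture("top")
save("s",a["color"]);save("t",b["color"])
import pickle;pickle.dump((a,b),open("c0.pkl","wb"))
for n,c in(("scene",a),("top",b)):
    print(n,c["pose"].round(3).tolist(),c["mtx"][0,0],c["k1"])
    for t in("stand","plate_left","plate_right","offcut"):
        for d in r.find_in(c,t)[:3]:
            print(t,np.round(d["uv"]),round(d["score"],2),pts(c,np.clip(d["uv"],0,[639,479])).round(3))
print(r.get_state())
E
```

```text
pics
scene [[-0.814, -0.446, 0.373, 0.12], [-0.581, 0.609, -0.54, 0.234], [0.014, -0.656, -0.755, 0.721], [0.0, 0.0, 0.0, 1.0]] 471.1685390777959 -0.1134890539639781
stand [228. 207.] 0.81 [[ 0.698 -0.248  0.013]]
plate_left [167. 241.] 0.76 [[ 0.699 -0.085  0.05 ]]
plate_left [228. 206.] 0.39 [[ 0.711 -0.26   0.001]]
plate_right [254. 223.] 0.82 [[ 0.595 -0.221  0.048]]
offcut [449. 265.] 0.79 [[ 0.24  -0.381  0.016]]
offcut [212. 236.] 0.75 [[ 0.653 -0.157  0.03 ]]
top [[-0.029, -0.981, 0.192, 0.292], [-1.0, 0.031, 0.006, -0.244], [-0.012, -0.191, -0.981, 0.889], [0.0, 0.0, 0.0, 1.0]] 514.2005176417853 -0.07747293867878768
stand [298. 119.] 0.79 [[ 0.619 -0.218  0.154]]
plate_left [218. 116.] 0.7 [[ 0.679 -0.073  0.047]]
plate_right [301. 171.] 0.94 [[ 0.571 -0.218  0.051]]
offcut [409. 363.] 0.95 [[ 0.244 -0.387  0.019]]
offcut [262. 140.] 0.57 [[ 0.636 -0.149  0.031]]
{'time_s': 0.5, 'joints': array([ 9.32225300e+01,  2.05468456e+01,  6.80498188e-01, -2.08875474e-03,
       -7.01367321e+01, -1.65065503e+01]), 'qd': array([-0.02421846,  0.00127674,  0.09025609, -0.02237218, -0.16304262,
        0.05496249]), 'joint_torque': array([ 1.29019689e-03, -5.81795847e+01,  2.93064702e+01,  6.99695393e+00,
        1.19002673e-02, -3.98097836e-05]), 'tcp_pos': array([0.15510636, 0.65689181, 0.24553807]), 'eef_rot': array([  73.9729077 ,   89.99634722, -119.31182233]), 'contact_force': array([ 0.51201226, -0.67463405,  0.98705604]), 'moment': array([-0.03431706,  0.02189262,  0.02718897]), 'gripper_width': 0.08777854291180946}
```

```bash
ls pics
```

```text
s.png
t.png
```

View pics/s.png

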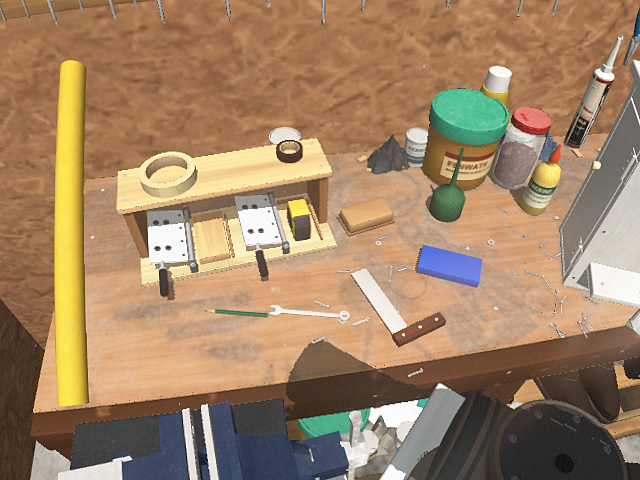

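View pics/t.png

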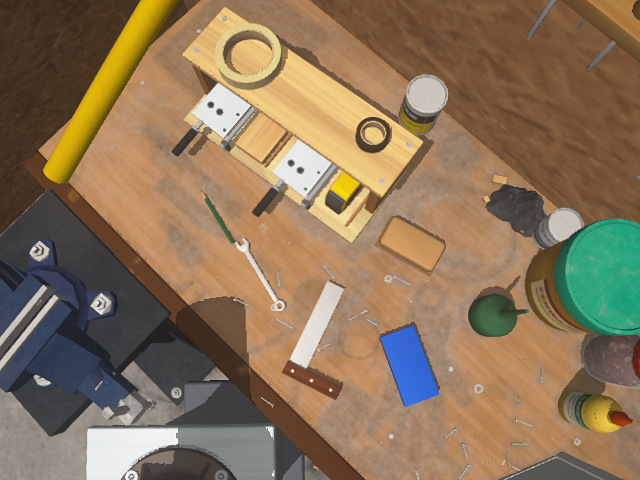

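Both pictures agree. There are three things that could be taken for the offcut:
- The pine offcut is in the left nest, scene (212,238) and top (265,137).
- The cork block is outside the stand, scene (365,217) and top (411,245).
- The blue block is scene (449,265) and top (409,363).

The tape is in the right nest, scene (299,218). The pine lies right beside the hinge of the leftmost plate, handle at scene (165,282) and top (185,138), so I take plate_left. Next I locate the stand.

```bash
cat > m.py <<'E'
from h import *
import pickle
a,b=pickle.load(open("c0.pkl","rb"))
for n,c in(("scene",a),("top",b)):
    P=cloud(c); ok=c["range_z"]>0
    near=(P[...,0]>.4)&(P[...,0]<1.0)&(P[...,1]>-.5)&(P[...,1]<.15)
    m=(ok&near&(abs(P[...,2]-.155)<.006)).astype(np.uint8)
    m=cv2.morphologyEx(m,cv2.MORPH_OPEN,np.ones((3,3),np.uint8))
    k,l,s,_=cv2.connectedComponentsWithStats(m); i=1+s[1:,4].argmax()
    Q=P[l==i]
    (cx,cy),(w,h),ang=cv2.minAreaRect((Q[:,:2]*1000).astype(np.float32))
    ang=ang if w<h else ang-90     # short side along stand x
    for A in (ang,): print(n,"shelf",cx,cy,w,h,A,Q[:,2].mean(),len(Q))
    th=np.radians(A); ex=np.array([np.cos(th),np.sin(th)])
    if ex[0]<0: ex=-ex
    o=np.array([cx,cy])/1000-ex*.035; ey=np.array([-ex[1],ex[0]])
    print(" origin",o.round(4),"yaw",np.degrees(np.arctan2(ex[1],ex[0])))
    S=np.stack([(P[...,:2]-o)@ex,(P[...,:2]-o)@ey,P[...,2]],-1)
    for nm,y in(("L",90),("R",-90)):
        d=ok&(S[...,0]>-.15)&(S[...,0]<-.08)&(abs(S[...,1]-y/1000)<.09)&(S[...,2]>.022)&(c["color"].max(-1)<70)
        q=S[d]*1000
        if len(q): 
            print(nm,len(q),q.min(0).round(),q.max(0).round(),np.median(q,0).round(1))
            for x in range(-145,-80,15):
                e=q[abs(q[:,0]-x)<8]
                if len(e): print("  x",x,np.median(e,0).round(1),"top z",np.percentile(e[:,2],95).round(1))
    for nm,lo,hi in(("leftplate",95,150),("rightplate",-80,-20),("leftnest",25,75),("rightnest",-150,-110)):
        d=ok&(S[...,0]>-.065)&(S[...,0]<-.03)&(S[...,1]>lo/1000)&(S[...,1]<hi/1000)
        q=S[d]*1000; print(nm,len(q),"z pct",np.percentile(q[:,2],[5,50,95]).round(1),"zslope",np.polyfit(q[:,1],q[:,2],1).round(3))
    # yellow pipe
    rgb=c["color"].astype(int); d=ok&(rgb[...,0]>180)&(rgb[...,1]>150)&(rgb[...,2]<60)&(P[...,1]>-.12)
    q=P[d]; 
    if len(q): print("pipe",np.percentile(q,[2,50,98],axis=0).round(3).tolist(), np.polyfit(q[:,0],q[:,1],1),np.polyfit(q[:,0],q[:,2],1))
print(r.get_state()["time_s"])
E
python3 m.py
python3 - <<'E'
import cv2
i=cv2.imread('pics/t.png')[20:250,150:450];j=cv2.imread('pics/s.png')[130:320,100:400]
import numpy as np
cv2.imwrite('pics/crop.png',np.vstack([cv2.resize(x,None,fx=1.4,fy=1.4,interpolation=3) for x in(i,j)]))
E
```

```text
scene shelf 658.3342895507812 -219.68377685546875 394.4815368652344 112.68412780761719 -38.73067855834961 0.1539920509872261 6026
 origin [ 0.631  -0.1978] yaw -38.73067855834961
L 133 [-142.  137.   43.] [-89. 150.  57.] [-123.4  143.5   53.3]
  x -145 [-140.9  143.7   51.9] top z 56.5
  x -130 [-130.3  142.2   53.5] top z 55.6
  x -115 [-116.1  146.1   53.5] top z 55.5
  x -100 [-99.2 141.   53.2] top z 54.8
  x -85 [-90.8 143.5  54.5] top z 56.4
R 32 [-143.  -40.   40.] [-91. -29.  54.] [-122.7  -38.6   49.8]
  x -145 [-140.5  -38.2   47. ] top z 53.2
  x -130 [-132.4  -39.8   49.7] top z 53.2
  x -115 [-114.9  -39.7   51.9] top z 53.4
  x -100 [-100.1  -39.3   52.2] top z 53.7
  x -85 [-91.3 -33.9  53.5] top z 53.9
leftplate 646 z pct [ 9.5 44.  52.8] zslope [0.228 6.902]
rightplate 625 z pct [ 9.8 44.2 51.8] zslope [ 0.141 41.822]
leftnest 521 z pct [10.4 28.8 31.7] zslope [1.1000e-02 2.3985e+01]
rightnest 667 z pct [10.3 45.2 73.4] zslope [-0.079 32.446]
pipe [[0.576, -0.107, -0.224], [0.714, 0.077, 0.124], [1.175, 0.229, 0.264]] [-0.69012615  0.58009195] [0.13968285 0.0248115 
[... 402 characters left out ...]
 57.3
  x -85 [-90.9 140.5  54. ] top z 56.3
R 220 [-142.  -44.   44.] [-89. -31.  57.] [-116.9  -38.4   52.7]
  x -145 [-139.6  -37.1   52.4] top z 55.0
  x -130 [-130.1  -38.1   53. ] top z 55.5
  x -115 [-115.6  -38.5   52.8] top z 54.9
  x -100 [-100.3  -39.2   52.6] top z 55.5
  x -85 [-90.8 -38.4  52.1] top z 54.9
leftplate 696 z pct [11.5 46.6 53.4] zslope [ 0.231 15.699]
rightplate 810 z pct [11.7 46.7 53. ] zslope [ 0.251 56.089]
leftnest 583 z pct [11.  29.9 32.7] zslope [1.6000e-02 2.5995e+01]
rightnest 671 z pct [10.4 53.  74.6] zslope [ 0.188 68.574]
pipe [[0.585, 0.002, 0.046], [0.704, 0.107, 0.128], [0.805, 0.227, 0.197]] [-0.99040773  0.80438732] [ 0.69217888 -0.35984683]
0.5
```

View pics/crop.png

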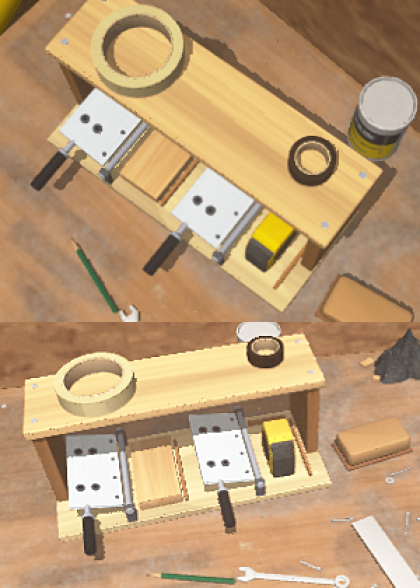

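```bash
cat > p.py <<'E'
from h import *
import pickle
a,b=pickle.load(open("c0.pkl","rb"))
o=np.array([.6312,-.1982]);th=np.radians(-38.77);ex=np.array([np.cos(th),np.sin(th)]);ey=np.array([-ex[1],ex[0]])
for c in(a,b):
    P=cloud(c);g=c["color"].astype(int)
    d=(c["range_z"]>0)&(g[...,0]>130)&(g[...,1]>100)&(g[...,2]<.35*g[...,0])&((P[...,:2]-o)@ey>.2)
    q=P[d];S=np.c_[(q[:,:2]-o)@ex,(q[:,:2]-o)@ey,q[:,2]]*1000
    for x in range(-240,200,40):
        e=S[abs(S[:,0]-x)<15]
        if len(e)>5: print(x,len(e),"y",np.percentile(e[:,1],[2,98]).round(),"z",np.percentile(e[:,2],[2,98]).round())
E
python3 p.py
python3 - <<'E'
import numpy as np
from scipy.spatial.transform import Rotation as R
r0=R.from_euler('xyz',[73.973,89.996,-119.312],degrees=True); print(r0.as_matrix().round(3))
E
```

```text
-240 605 y [277. 319.] z [56. 84.]
-200 576 y [273. 316.] z [ 73. 104.]
-160 561 y [268. 311.] z [ 95. 123.]
-120 548 y [264. 305.] z [114. 143.]
-80 510 y [260. 299.] z [134. 162.]
-40 452 y [255. 296.] z [154. 183.]
0 477 y [250. 293.] z [175. 202.]
40 453 y [247. 289.] z [194. 223.]
80 435 y [243. 285.] z [214. 242.]
120 396 y [237. 280.] z [232. 262.]
160 370 y [234. 276.] z [253. 282.]
-240 428 y [277. 314.] z [56. 84.]
-200 450 y [272. 310.] z [ 75. 104.]
-160 467 y [268. 305.] z [ 97. 124.]
-120 490 y [264. 302.] z [116. 144.]
-80 532 y [258. 298.] z [133. 163.]
-40 557 y [255. 294.] z [153. 183.]
0 521 y [250. 290.] z [173. 200.]
40 18 y [247. 253.] z [189. 198.]
[[-0.    -0.23  -0.973]
 [-0.    -0.973  0.23 ]
 [-1.     0.     0.   ]]
```

```bash
cat > q.py <<'E'
from h import *
import pickle
a,b=pickle.load(open("c0.pkl","rb"))
A=np.array([.155,.657]);B=np.array([.627,-.0115]);u=(B-A)/np.linalg.norm(B-A)
for c in(a,b):
    P=cloud(c)[c["range_z"]>0];s=(P[:,:2]-A)@u;t=(P[:,:2]-A)@[-u[1],u[0]]
    for x in np.arange(-.1,.95,.1):
        m=(abs(s-x)<.05)&(abs(t)<.13)
        if m.sum()>5: print(round(x,2),m.sum(),"zmax",np.percentile(P[m,2],99).round(3))
    print()
E
python3 q.py
cat > g.py <<'E'
import sys
from h import *
# rows for stand-frame targets (mm) x,y,z, tilt deg about stand x ; 5 of them
o=np.array([.6312,-.1982]);yaw=-38.77
Rs=R.from_euler('z',yaw,degrees=True)
def rows(T,q=True):
    s=r.get_state();p=s["tcp_pos"];Rt=R.from_euler('xyz',s["eef_rot"],degrees=True)
    # tool x down, tool y = -ey, z = x cross y
    M=Rs.as_matrix();X=np.array([0,0,-1.]);Y=-M[:,1];G=R.from_matrix(np.c_[X,Y,np.cross(X,Y)])
    ps=Rs.inv().apply(p-[*o,0])*1000
    print("t",s["time_s"],"tcp stand",ps.round(1),"F stand",Rs.inv().apply(s["contact_force"]).round(1),"w",round(s["gripper_width"]*1000,1),"j",s["joints"].round(0))
    for t in T:
        w=Rs.apply(np.array(t[:3])/1000)+[*o,0]
        Gt=R.from_rotvec(np.radians(t[3])*M[:,0])*G
        print([Rt.inv().apply(w-p).__truediv__(.15).round(3).tolist(),((Rt.inv()*Gt).as_rotvec()/(np.pi/4)).round(3).tolist()])
def arc(qs,x=-118,tilt=0): return [(x,90+55*np.cos(q),37+55*np.sin(q),tilt) for q in qs]
E
```

```text
0.5 5724 zmax 0.178
0.6 8153 zmax 0.068
0.7 9247 zmax 0.112
0.8 7267 zmax 0.147
0.9 8536 zmax 0.179

-0.1 815 zmax -0.791
0.2 55 zmax -0.793
0.3 262 zmax 0.009
0.4 292 zmax 0.012
0.5 7301 zmax 0.178
0.6 7908 zmax 0.067
0.7 8875 zmax 0.112
0.8 8296 zmax 0.148
0.9 8887 zmax 0.18
```

Call:
send_rows(
  plan=[
    [[0,0.18,-0.2],[0,0,0]],
    [[0,0.35,-0.4],[0,0,0]],
    [[0,0.53,-0.6],[0,0,0]],
    [[0,0.7,-0.8],[0,0,0]],
    [[0,0.88,-1.0],[0,0,0]],
  ],
  jaw=0.0,
  force=20,
)

```text
time_s: 1.0
tcp_pos: [0.2714, 0.4927, 0.2457]
eef_rot: [-100.0, 90.0, 66.7]
contact_force: [0.5, 0.6, 0.6]
gripper_width: 0.0534
```

Call:
send_rows(
  plan=[
    [[0,0.18,-0.2],[0,0,0]],
    [[0,0.35,-0.4],[0,0,0]],
    [[0,0.53,-0.6],[0,0,0]],
    [[0,0.7,-0.8],[0,0,0]],
    [[0,0.88,-1.0],[0,0,0]],
  ],
)

```text
time_s: 1.5
tcp_pos: [0.3879, 0.3285, 0.2461]
eef_rot: [-106.0, 89.9, 60.8]
contact_force: [-0.1, -0.0, 0.7]
gripper_width: 0.0441
```

Call:
send_rows(
  plan=[
    [[0,0.18,-0.2],[0,0,0]],
    [[0,0.35,-0.4],[0,0,0]],
    [[0,0.53,-0.6],[0,0,0]],
    [[0,0.7,-0.8],[0,0,0]],
    [[0,0.88,-1.0],[0,0,0]],
  ],
)

```text
time_s: 2.0
tcp_pos: [0.5045, 0.1643, 0.2463]
eef_rot: [-116.4, 89.9, 50.4]
contact_force: [0.7, 0.2, -0.5]
gripper_width: 0.0436
```

```bash
python3 -c "
from g import *
rows([(-118,143,200,0)])"
```

```text
t 2.0 tcp stand [-325.8  203.3  246.3] F stand [ 0.4  0.6 -0.5] w 43.6 j [ 39.   7. -17.  -0. -66.  38.]
[[0.308, 0.96, -1.076], [0.568, -0.001, 0.003]]
```

Call:
send_rows(
  plan=[
    [[0,0.17,-0.19],[0.12,0,0]],
    [[0,0.34,-0.38],[0.24,0,0]],
    [[0,0.52,-0.58],[0.36,0,0]],
    [[0,0.7,-0.78],[0.48,0,0]],
    [[0,0.89,-1.0],[0.57,0,0]],
  ],
)

```text
time_s: 2.5
tcp_pos: [0.6207, -0.0014, 0.2465]
eef_rot: [-95.8, 89.8, 45.2]
contact_force: [1.5, 1.5, 1.7]
gripper_width: 0.0439
```

```bash
python3 -c "
from g import *
rows([(-118,143,z,0) for z in (210,180,150,130,110)])"
```

```text
t 2.5 tcp stand [-131.5  146.9  246.5] F stand [0.2 2.1 1.7] w 43.9 j [ 18.  15.  -7.  -0. -68.  33.]
[[0.243, 0.026, -0.09], [-0.007, -0.0, 0.003]]
[[0.443, 0.026, -0.09], [-0.007, -0.0, 0.003]]
[[0.643, 0.027, -0.09], [-0.007, -0.0, 0.003]]
[[0.777, 0.027, -0.09], [-0.007, -0.0, 0.003]]
[[0.91, 0.028, -0.09], [-0.007, -0.0, 0.003]]
```

Call:
send_rows(
  plan=[
    [[0.2,0.025,-0.09],[0,0,0]],
    [[0.4,0.025,-0.09],[0,0,0]],
    [[0.6,0.025,-0.09],[0,0,0]],
    [[0.78,0.025,-0.09],[0,0,0]],
    [[0.91,0.025,-0.09],[0,0,0]],
  ],
)

```text
time_s: 3.0
tcp_pos: [0.6283, -0.0129, 0.1081]
eef_rot: [-54.1, 89.9, 86.7]
contact_force: [-0.2, 0.1, -0.1]
gripper_width: 0.044
```

```bash
cat > look.py <<'E'
import sys
from g import *
c=r.capture("scene"); P=cloud(c);S=(P-[*o,0])@Rs.as_matrix()*1000
d=(c["range_z"]>0)&(S[...,0]>-145)&(S[...,0]<-84)&(abs(S[...,1]-90)<75)&(S[...,2]>22)&(S[...,2]<110)&(c["color"].max(-1)<70)
q=S[d]; 
if len(q): print("dark",len(q),np.percentile(q,[5,50,95],axis=0).round().tolist())
uv=proj(c,Rs.apply([-.1,.09,.05])+[*o,0])[0].astype(int);u,v=np.clip(uv,[100,80],[539,399])
save(sys.argv[1],cv2.resize(c["color"][v-80:v+80,u-100:u+100],None,fx=3.5,fy=3.5))
E
python3 look.py l1; python3 -c "
from g import *
rows([(-118,143.5,z,0) for z in (100,85,70,58,50)])"
```

```text
t 3.05 tcp stand [-119.5  141.6  105.1] F stand [-1.1 -1.1 -3.4] w 44.2 j [ 17.  23. -15.  -0. -52.  34.]
[[0.034, -0.013, -0.01], [-0.008, 0.005, -0.002]]
[[0.134, -0.013, -0.01], [-0.008, 0.005, -0.002]]
[[0.234, -0.013, -0.011], [-0.008, 0.005, -0.002]]
[[0.314, -0.013, -0.011], [-0.008, 0.005, -0.002]]
[[0.367, -0.013, -0.011], [-0.008, 0.005, -0.002]]
```

View pics/l1.png

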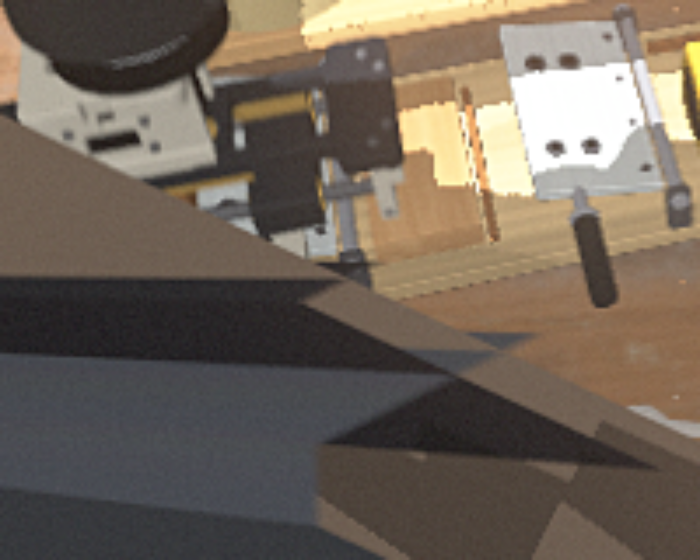

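The arm hides the handle from this view. The gripper's long side runs across the plate, as planned. Going down onto the handle.

Call:
send_rows(
  plan=[
    [[0.1,-0.01,-0.01],[0,0,0]],
    [[0.18,-0.01,-0.01],[0,0,0]],
    [[0.26,-0.01,-0.01],[0,0,0]],
    [[0.33,-0.01,-0.01],[0,0,0]],
    [[0.37,-0.01,-0.01],[0,0,0]],
  ],
)

```text
time_s: 3.55
tcp_pos: [0.6284, -0.0127, 0.0488]
eef_rot: [24.3, 89.7, 165.2]
contact_force: [-0.4, -0.6, -0.4]
gripper_width: 0.0439
```

Call:
send_rows(
  plan=[
    [[0,0,0],[0,0,0]],
    [[0,0,0],[0,0,0]],
    [[0,0,0],[0,0,0]],
    [[0,0,0],[0,0,0]],
    [[0,0,0],[0,0,0]],
  ],
  jaw=-1,
  force=15,
)

```text
time_s: 4.05
tcp_pos: [0.6298, -0.0114, 0.0496]
eef_rot: [-29.3, 89.8, 111.6]
contact_force: [1.4, 6.1, 0.2]
gripper_width: 0.0147
```

```bash
python3 -c "
from g import *
rows(arc([.3,.4,.5,.6,.7]))"
```

```text
t 4.05 tcp stand [-118.1  144.7   49.6] F stand [-2.7  5.7  0.2] w 14.7 j [ 17.  27. -18.  -0. -45.  34.]
[[-0.024, 0.015, -0.0], [-0.008, 0.003, 0.002]]
[[-0.059, 0.027, -0.0], [-0.008, 0.003, 0.002]]
[[-0.092, 0.043, -0.0], [-0.008, 0.003, 0.002]]
[[-0.123, 0.062, -0.0], [-0.008, 0.003, 0.002]]
[[-0.152, 0.084, -0.001], [-0.008, 0.003, 0.002]]
```

Call:
send_rows(
  plan=[
    [[-0.024,0.01,0],[0,0,0]],
    [[-0.06,0.025,0],[0,0,0]],
    [[-0.092,0.04,0],[0,0,0]],
    [[-0.123,0.06,0],[0,0,0]],
    [[-0.152,0.082,0],[0,0,0]],
  ],
)

```text
time_s: 4.55
tcp_pos: [0.6236, -0.0192, 0.0736]
eef_rot: [-79.0, 89.7, 61.9]
contact_force: [1.0, 10.5, 0.4]
gripper_width: 0.014
```

```bash
python3 -c "
from g import *
rows(arc([.82,.95,1.07,1.2,1.32]))"
```

```text
t 4.55 tcp stand [-118.   134.8   73.6] F stand [-5.8  8.8  0.4] w 14.0 j [ 16.  25. -18.  -0. -47.  35.]
[[-0.024, 0.048, -0.0], [-0.007, 0.001, 0.007]]
[[-0.054, 0.085, -0.0], [-0.007, 0.001, 0.007]]
[[-0.078, 0.122, -0.001], [-0.007, 0.001, 0.007]]
[[-0.098, 0.165, -0.001], [-0.007, 0.001, 0.007]]
[[-0.112, 0.207, -0.001], [-0.007, 0.001, 0.007]]
```

Call:
send_rows(
  plan=[
    [[-0.024,0.048,0],[0,0,0]],
    [[-0.054,0.085,0],[0,0,0]],
    [[-0.078,0.122,0],[0,0,0]],
    [[-0.098,0.165,0],[0,0,0]],
    [[-0.112,0.207,0],[0,0,0]],
  ],
)

```text
time_s: 5.05
tcp_pos: [0.6075, -0.0408, 0.0939]
eef_rot: [-105.1, 89.2, 35.9]
contact_force: [1.9, 10.9, 9.0]
gripper_width: 0.0146
```

```bash
sed -i 's/c=r.capture("scene")/c=r.capture(sys.argv[2] if len(sys.argv)>2 else "scene")/' look.py; python3 look.py l2 top; python3 -c "
from g import *
rows(arc([1.45,1.57,1.7,1.82,1.95]))"
```

```text
t 5.1 tcp stand [-117.1  106.7   94. ] F stand [-7.2  8.7 12.4] w 14.3 j [ 14.  22. -19.  -0. -48.  37.]
[[0.015, 0.068, 0.006], [-0.005, -0.005, 0.017]]
[[0.012, 0.112, 0.006], [-0.005, -0.005, 0.017]]
[[0.015, 0.159, 0.006], [-0.005, -0.005, 0.017]]
[[0.022, 0.202, 0.006], [-0.005, -0.005, 0.017]]
[[0.036, 0.248, 0.005], [-0.005, -0.005, 0.017]]
```

View pics/l2.png

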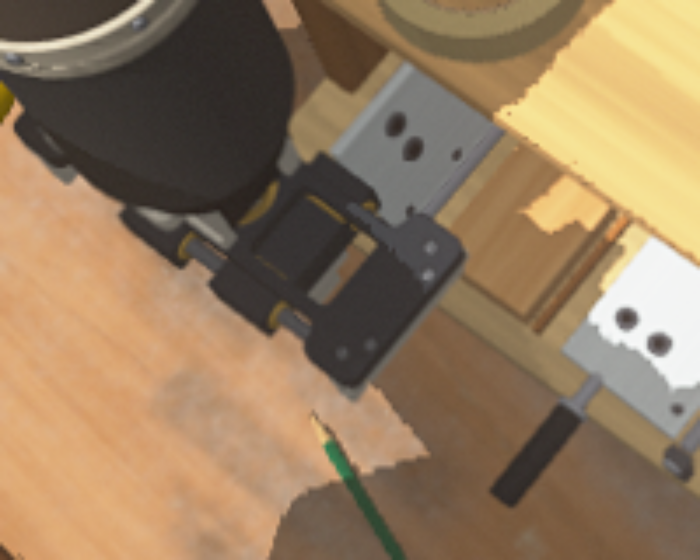

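```bash
cat > ang.py <<'E'
from g import *
c=r.capture("top");P=cloud(c);S=(P-[*o,0])@Rs.as_matrix()*1000;g=c["color"].astype(int)
for nm,h in(("L",90),("R",-90)):
    d=(c["range_z"]>0)&(S[...,0]>-66)&(S[...,0]<-25)&(abs(S[...,1]-h)<85)&(S[...,2]>36)&(S[...,2]<125)&(g.max(-1)-g.min(-1)<30)&(g.min(-1)>75)
    q=S[d]
    a=np.degrees(np.arctan2(q[:,2]-37,q[:,1]-h));far=np.hypot(q[:,2]-37,q[:,1]-h)>25
    if far.sum(): print(nm,far.sum(),"angle pct",np.percentile(a[far],[10,50,90]).round(),"extent",q.min(0).round(),q.max(0).round())
E
python3 ang.py
```

```text
L 499 angle pct [74. 77. 80.] extent [-66.  84.  37.] [-25. 116. 115.]
R 773 angle pct [11. 14. 19.] extent [ -66. -146.   36.] [-25. -14.  73.]
```

Call:
send_rows(
  plan=[
    [[0.015,0.068,0],[0,0,0]],
    [[0.012,0.112,0],[0,0,0]],
    [[0.015,0.159,0],[0,0,0]],
    [[0.022,0.202,0],[0,0,0]],
    [[0.036,0.248,0],[0,0,0.02]],
  ],
)

```text
time_s: 5.65
tcp_pos: [0.5846, -0.0701, 0.0899]
eef_rot: [-177.9, 89.7, -36.9]
contact_force: [1.0, 5.7, 3.9]
gripper_width: 0.0143
```

```bash
python3 -c "
from g import *
rows(arc([2.07,2.2,2.3,2.4,2.5]))"
```

```text
t 5.65 tcp stand [-116.5   70.7   89.9] F stand [-2.8  5.1  3.9] w 14.3 j [ 12.  21. -22.   0. -47.  38.]
[[0.031, 0.047, 0.01], [-0.005, -0.007, 0.0]]
[[0.056, 0.087, 0.01], [-0.005, -0.007, 0.0]]
[[0.079, 0.116, 0.01], [-0.005, -0.007, 0.0]]
[[0.105, 0.142, 0.01], [-0.005, -0.007, 0.0]]
[[0.133, 0.165, 0.01], [-0.005, -0.007, 0.0]]
```

Call:
send_rows(
  plan=[
    [[0.031,0.047,0],[0,0,0]],
    [[0.056,0.087,0],[0,0,0]],
    [[0.079,0.116,0],[0,0,0]],
    [[0.105,0.142,0],[0,0,0]],
    [[0.133,0.165,0],[0,0,0]],
  ],
)

```text
time_s: 6.15
tcp_pos: [0.5694, -0.0895, 0.0701]
eef_rot: [-172.8, 89.6, -31.7]
contact_force: [0.5, 4.9, 4.3]
gripper_width: 0.0143
```

```bash
python3 ang.py; python3 -c "
from g import *
rows(arc([2.6,2.7,2.8,2.9,3.0]))"
```

```text
L 444 angle pct [140. 142. 144.] extent [-66.  24.  38.] [-25.  94.  86.]
R 644 angle pct [12. 14. 18.] extent [-66. -94.  36.] [-25. -14.  56.]
t 6.2 tcp stand [-116.3   45.5   69.4] F stand [0.1 2.3 1.3] w 14.1 j [ 11.  21. -25.   0. -44.  40.]
[[0.027, 0.018, 0.011], [-0.005, -0.008, 0.0]]
[[0.059, 0.035, 0.011], [-0.005, -0.008, 0.0]]
[[0.093, 0.049, 0.012], [-0.005, -0.008, 0.0]]
[[0.128, 0.059, 0.012], [-0.005, -0.008, 0.0]]
[[0.164, 0.066, 0.012], [-0.005, -0.008, 0.0]]
```

Plate at about 142°, and the right plate has not moved. Continuing down to the stop.

Call:
send_rows(
  plan=[
    [[0.027,0.018,0],[0,0,0]],
    [[0.059,0.035,0],[0,0,0]],
    [[0.093,0.049,0],[0,0,0]],
    [[0.128,0.059,0],[0,0,0]],
    [[0.164,0.066,0],[0,0,0]],
  ],
)

```text
time_s: 6.7
tcp_pos: [0.5633, -0.0974, 0.0445]
eef_rot: [-170.2, 89.6, -29.2]
contact_force: [1.6, 8.6, 2.8]
gripper_width: 0.0143
```

```bash
python3 ang.py; python3 -c "
from g import *
rows(arc([3.04,3.09,3.13,3.16,3.18]))"
```

```text
L 582 angle pct [171. 174. 176.] extent [-66.  11.  36.] [-25.  93.  48.]
R 648 angle pct [11. 14. 18.] extent [-66. -94.  36.] [-25. -14.  58.]
t 6.75 tcp stand [-116.1   36.1   43.7] F stand [-3.   6.5  1.5] w 14.3 j [ 10.  23. -27.   0. -40.  41.]
[[0.008, 0.005, 0.012], [-0.005, -0.008, 0.001]]
[[0.026, 0.007, 0.013], [-0.005, -0.008, 0.001]]
[[0.04, 0.007, 0.013], [-0.005, -0.008, 0.001]]
[[0.051, 0.007, 0.013], [-0.005, -0.008, 0.001]]
[[0.059, 0.007, 0.013], [-0.005, -0.008, 0.001]]
```

Call:
send_rows(
  plan=[
    [[0.02,0.005,0],[0,0,0]],
    [[0.04,0.007,0],[0,0,0]],
    [[0.055,0.007,0],[0,0,0]],
    [[0.065,0.007,0],[0,0,0]],
    [[0.07,0.007,0],[0,0,0]],
  ],
)

```text
time_s: 7.25
tcp_pos: [0.5646, -0.0983, 0.0355]
eef_rot: [-163.1, 89.4, -22.0]
contact_force: [-1.6, 4.6, 24.2]
gripper_width: 0.0146
```

```bash
python3 ang.py; python3 -c "
from g import *
rows(arc([3.14]))"
```

```text
L 560 angle pct [173. 177. 179.] extent [-65.  11.  36.] [-25.  93.  45.]
R 644 angle pct [11. 14. 18.] extent [-66. -94.  37.] [-25. -14.  58.]
t 7.3 tcp stand [-114.4   36.1   35.5] F stand [-5.2  1.6 21.8] w 14.7 j [ 10.  23. -27.   0. -39.  41.]
[[-0.011, 0.008, 0.024], [-0.003, -0.013, 0.004]]
```

At the stop: 22–24 N upward at z 35.5. Opening a little, then rising straight up.

Call:
send_rows(
  plan=[
    [[0,0,0],[0,0,0]],
    [[0,0,0],[0,0,0]],
    [[0,0,0],[0,0,0]],
    [[0,0,0],[0,0,0]],
    [[0,0,0],[0,0,0]],
  ],
  jaw=-0.2,
)

```text
time_s: 7.8
tcp_pos: [0.5641, -0.0986, 0.0349]
eef_rot: [-167.3, 89.5, -26.2]
contact_force: [0.2, 0.0, -0.1]
gripper_width: 0.0345
```

Call:
send_rows(
  plan=[
    [[-0.1,0,0],[0,0,0]],
    [[-0.25,0,0],[0,0,0]],
    [[-0.45,0,0],[0,0,0]],
    [[-0.7,0,0],[0,0,0]],
    [[-1,0,0],[0,0,0]],
  ],
)

```text
time_s: 8.3
tcp_pos: [0.5617, -0.0981, 0.1849]
eef_rot: [178.6, 89.6, -40.3]
contact_force: [1.5, 0.1, -1.0]
gripper_width: 0.0351
```

Call:
send_rows(
  plan=[
    [[-0.1,0,0.2],[0,0,0]],
    [[-0.2,0,0.4],[0,0,0]],
    [[-0.2,0,0.6],[0,0,0]],
    [[-0.2,0,0.8],[0,0,0]],
    [[-0.2,0,0.9],[0,0,0]],
  ],
)

```text
time_s: 8.8
tcp_pos: [0.4547, -0.0125, 0.2141]
eef_rot: [-178.5, 89.6, -37.4]
contact_force: [0.8, 0.9, 0.1]
gripper_width: 0.0347
```

```bash
python3 ang.py; python3 look.py l3 top;python3 -c "
from g import *
rows([])"
```

```text
L 645 angle pct [173. 177. 179.] extent [-66.  11.  36.] [-25.  94.  45.]
R 899 angle pct [ 12.  15. 147.] extent [ -66. -145.   37.] [-25. -14.  74.]
dark 242 [[-140.0, 28.0, 38.0], [-116.0, 33.0, 43.0], [-91.0, 39.0, 46.0]]
t 8.9 tcp stand [-253.5   34.6  214.3] F stand [0.8 0.2 1. ] w 35.1 j [ 24.   1. -29.   0. -60.  27.]
```

View pics/l3.png

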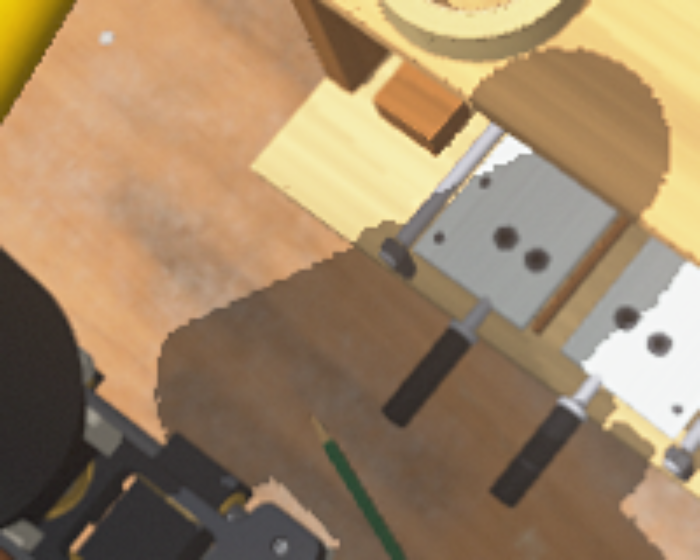

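The left plate lies over the nest, handle at crop (430,375). The right plate is still open at crop (640,320). A final check for flatness before handing in.

Run:
```python
from g import *
for n in("top","scene"):
    c=r.capture(n);P=cloud(c);S=(P-[*o,0])@Rs.as_matrix()*1000
    d=(c["range_z"]>0)&(S[...,0]>-62)&(S[...,0]<-30)&(S[...,1]>20)&(S[...,1]<76)&(S[...,2]>34)
    q=S[d]
    if len(q)>20:
        f=np.polyfit(q[:,1],q[:,2],1);print(n,len(q),"slope deg",np.degrees(np.arctan(f[0])).round(2),"z at 20,76",np.polyval(f,[20,76]).round(1))
    d=(c["range_z"]>0)&(S[...,0]>-140)&(S[...,0]<-92)&(abs(S[...,1]-35)<12)&(S[...,2]>30);q=S[d]
    if len(q)>20: print(" handle top",np.percentile(q[:,2],[90,97]).round(1),"y",np.median(q[:,1]).round(1))
```

```text
top 547 slope deg -0.37 z at 20,76 [40.4 40.1]
 handle top [45.1 46.4] y 32.5
scene 84 slope deg 0.26 z at 20,76 [39.6 39.8]
 handle top [44.  44.6] y 35.6
```

Flat to within 0.4°, with the top face at z 40 (31 + 2 + 7 = 40, as it should be).

```bash
python3 -c "
from plant import r
print(r.close_job())"
```

```text
the job is handed in; nothing more can be done
None
```

I turned the left plate, which is hinged beside the pine offcut in the left nest, over by its handle until it reached its stop. I then released it, backed the arm clear and handed the job in at about 9 s of the 35 s.

- **Plate:** the last depth checks show it flat to within 0.4°, with its top face at z about 40 mm, which matches lying 2 mm above the offcut. The handle's top is at z 44–46 mm, against 44.5 mm expected.
- **Other plate:** the right plate stayed open at about 14° throughout.
- **Forces:** the highest reading after any move was about 25 N, when the handle met the stop.
- **Offcut:** it is now under the plate, so I could not measure it directly. The plate reaching its stop at the right height fits with it still being in its nest.
- **Disagreement:** the rough angle estimate read 177°, not 180°, because it measures the plate's top face instead of its mid-plane. The surface fit settled this.

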